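# Stand the toppled tube rack back up and push it home

### The arm

A 6-joint arm with a two-finger parallel gripper is mounted at the origin on the work surface. World frame = base frame: x ahead of the robot, y to its left, z up, the work surface at z = 0. Lengths are in m, angles in degrees, forces in N, time in s.
With the tool pointing down it reaches from about 0.425 to 0.95 m from the base axis. Payload 3.5 kg.
Tool frame: the origin (TCP) lies between the finger pads; the fingertips stand 22 mm ahead of it and the grasp point (between the pads) lies 3 mm ahead of it; z points along the fingers, y is the direction in which the jaws open and shut (so a half turn about z gives the same grasp; the last joint's range is limited). The gripper opens to 85 mm and grips with 20 to 120 N. Pads are 22 mm wide; open, the fingers measure 114 mm over their backs; the gripper's body (76 mm by 85 mm) begins 54 mm behind the grasp point. The pads swing forward as they close: fully open they stand 13 mm farther back than shut.
Start: joints at [54.889, 16.404, 90.338, -0, 73.258, -8.594], TCP at [0.301, 0.604, 0.232] pointing down, gripper open.
Joint ranges: [-158.93, 158.93], [-51.34, 127.21], [12.03, 142.37], [-87.48, 267.48], [13.55, 161.25], [-162.69, 162.69]. Speed limits (degrees/s): [159.86, 159.86, 180, 180, 180, 180].

### API

Orientations are given as a 3x3 rotation matrix whose columns are the frame's x, y, z axes.
In Python, from rig import env gives the robot as it stands.
- The arm moves only by the tool carry_out, never from a script. Its argument "plan" is a list that holds one entry, the list of rows, each a list of 6 numbers: the shift along the tool's x, y, z in mm, then the turn, a rotation vector about the tool's x, y, z in units of 5 degrees (1.0 is 5 degrees). In form: [[[dx, dy, dz, wx, wy, wz], ...]]. A call has 1 to 12 rows; each row shifts and turns the commanded pose from where the row before left it, along the tool's axes as they then stand; what a row does not reach is not made up. A row lasts 1/8 s, in which the tool goes at most 62.5 mm and 10.7 degrees, less where a joint would pass 70% of its speed; a pose out of reach is approached as far as the arm can. A call is refused whole if a number of a shift passes 62.5 or a number of a turn 1, either way. A call with a gripper value outside its range is refused whole. "hand" is the closure, from 0 (fully open) to 1 (shut), set as the call begins (left out, the last holds). The fingers move at their own pace and stop on an object; the grip force is fixed at half the most. Time passes only in rows, so rows that do not move let the fingers close. It gives the time, the measured TCP pose, the force and the opening at its end, in the units of the state.
- env.sense(): the state, without advancing time (a new reading comes with each control period).
- env.capture(name): name is "scene" or "top" or "wrist"; returns a dict with "frame" (480x640x3 uint8, red, green, blue), "z_map" (480x640 float32, m along the optical axis (not along the pixel's ray), 0 where there is no reading), "fx", "fy", "cx", "cy" (pixels), "R" (3x3) and "t" (3): a world point X has camera coordinates R X + t. Camera axes: x right, y down, z forward; pixel columns grow to the right and rows downward; lengths in m; the calibration is good to about 2 mm. The wrist camera is an equidistant fisheye: a pixel r from the principal point sees the ray r / f radians off the axis. A picture is of the moment at which its call begins.
- env.finish_job(): hands the job in, once; it reports no verdict.
The state is a dict: "clock": time; "joint_pos": joint angles; "joint_velocities": joint speeds; "joint_torque": joint torques, N m; "ee_pos": TCP position; "ee_rot": TCP orientation; "wrist_force": force on the tool from outside, world axes, zero at the start; "moment": the same for the moment, N m; "gripper_width": finger opening in m.
Only numpy, scipy, OpenCV 4.12 (cv2) and the standard library are available. Lean on these libraries where they do the work, as an engineer would, in place of code of your own. Each camera call takes 0.05 s, during which the arm holds its last target.

### The job

The empty white tube rack has toppled onto its long side. Push it over with the fingers so that it stands on its base again, holes up, then push it along the bench until its long side lies flush against the aluminium stop bar. Only push the rack, never lift or carry it, and leave the other things where they stand.

Things in the scene. Friction and masses are not known exactly. Their poses are not given: they have to be found in the camera images.
- rack: loose white plastic tube rack, a closed block 180 mm long, 90 deep, 60 high when upright, 0.3 to 0.65 kg, 3 x 6 blind 17 mm holes in its top, dark slots along its sides. It starts on a long side (90 mm high, 60 thick), holes to the robot, base to the stop bar. Origin: middle of the side it lies on. Own y: the length; own x: out of the base (level at first, straight down once upright); own z: up at first, then to the bar
- rack_center (a point): centre of the rack block, 45 mm above the bench as it lies, 30 mm when upright; axes as the rack's. Pushed towards the bar near the upper edge of its hole side (1 to 3 N), the rack rolls over its lower edge, passes balance at about 34 degrees and falls onto its base. Sliding it takes up to about 8 N
- stop: aluminium bar fixed to the bench beyond the rack, 300 mm long, 22 deep, 30 high. Origin: on the bench, at the middle of the face that looks to the robot; x points level away from the robot, square to that face; y runs along the bar. At first the rack's centre is 170 to 195 mm in front of this face, within 30 mm of the bar's middle, turned up to 0.25 rad from the bar
- jar: amber glass jar with white cap, 52 mm wide, 70 mm tall; a loose bystander, origin at the centre of its underside
- bottle: white plastic bottle, 46 mm wide, 90 mm tall; a loose bystander, origin at the centre of its underside
- beaker: clear glass beaker, 58 mm wide, 75 mm tall; a loose bystander, origin at the centre of its underside
- flask: clear conical flask, 62 mm wide at the foot, 82 mm tall; a loose bystander, origin at the centre of its underside
- slidebox: flat grey plastic slide box, 50 x 85 x 32 mm; a loose bystander, origin at the centre of its underside
- vial: small clear vial, 28 mm wide, 50 mm tall; a loose bystander, origin at the centre of its underside
- weight: brass balance weight, 34 mm wide, 52 mm tall; a loose bystander, origin at the centre of its underside
Things that resemble listed ones, but are neither listed nor needed, are in the scene too. Leave any blue or purple look-alike of the rack alone.

How it is judged:
By the outcome, as a careful person would: the job done as asked, in the order asked, and still so for the second after the job is handed in, with the robot touching nothing.
It also fails if it takes over 56 s, if anything falls off the work surface, if the arm or the gripper's body presses on something with over 40 N, if the wrist force passes 120 N, or if a joint passes its speed limit or range.

## Working session

There is one attempt and no reset: what is moved stays moved. The work goes in short steps, Python scripts to look and compute and a tool call to move; the robot and the scene stay as the last step left them, time stands still between calls to the robot, and variables do not carry over. Pictures are saved under pics/ and viewed, and the job is handed in when it is done.

Besides the shell and the picture viewer there is one more tool, called after ">>>" as name([rows], argument=value, ...), one row to a line, values as JSON. carry_out: Moves the arm, as the interface text tells. Its arguments: {"type":"object","properties":{"plan":{"type":"array"},"hand":{"type":"number"}},"required":["plan"]}

```bash
mkdir -p pics; ls; python3 - <<'E'
from rig import env
import cv2,numpy as np
s=env.sense();print(s)
for n in("scene","top"):
    c=env.capture(n);cv2.imwrite(f"pics/{n}0.png",c["frame"][:,:,::-1]);np.savez(f"{n}0.npz",**c);print(n,c["R"],c["t"],c["fx"],c["cx"],c["cy"])
E
```

```text
pics
{'clock': 0.0, 'joint_pos': array([ 5.48880815e+01,  1.64548248e+01,  9.04241030e+01, -5.22868302e-04,
        7.32574647e+01, -8.59539086e+00]), 'joint_velocities': array([ 0.03609879,  0.01483019,  0.06797635,  0.07062153, -0.05664613,
       -0.05085391]), 'joint_torque': array([-1.27347226e-03, -4.05979621e+01, -2.92628413e+01, -1.03498762e-04,
        5.71708355e-03, -7.16191181e-06]), 'ee_pos': array([0.30095976, 0.6034541 , 0.23081882]), 'ee_rot': array([[-8.94806555e-01,  4.46451984e-01, -1.36205343e-03],
       [ 4.46453926e-01,  8.94804493e-01, -1.95234281e-03],
       [ 3.47144212e-04, -2.35506325e-03, -9.99997167e-01]]), 'wrist_force': array([ 0.24481265, -0.31873609, -0.48194992]), 'moment': array([ 0.04940561,  0.03377381, -0.0098384 ]), 'gripper_width': 0.08524743976808516}
scene [[-0.4608186   0.88749361  0.00114028]
 [ 0.55235846  0.28780956 -0.78234633]
 [-0.69465556 -0.3598899  -0.62284261]] [ 0.23212751 -0.26076503  1.47142943] 617.5941224419173 316.47954736352654 246.34919140336754
top [[ 0.02483542 -0.99955122 -0.0167498 ]
 [-0.99628333 -0.02336492 -0.08290726]
 [ 0.0824787   0.01874659 -0.99641649]] [0.02369947 0.56009793 0.85453224] 504.7219670376635 311.865879021667 244.9875082721453
```

View pics/scene0.png

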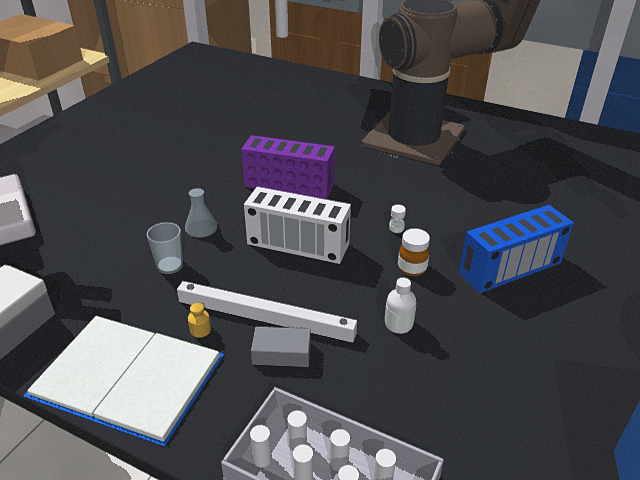

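View pics/top0.png

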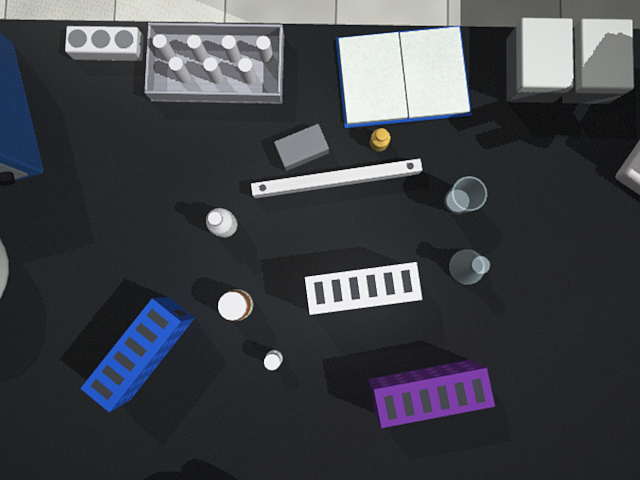

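The scene picture shows the white rack at about (298,225), purple look-alike behind it (288,165), blue one at (518,250) and the bar (265,310). In the top picture they are at (363,288), (435,398), (137,355) and (337,178). The white one is the rack. I'll confirm this in an enlarged crop and read its corners there.

```bash
python3 - <<'E'
import cv2
a=cv2.imread("pics/top0.png")
cv2.imwrite("pics/c1.png",cv2.resize(a[140:340,235:435],(800,600)[:1]*1+(600,) if 0 else (600,600),interpolation=cv2.INTER_CUBIC))
a=cv2.imread("pics/scene0.png")
cv2.imwrite("pics/c2.png",cv2.resize(a[125:345,165:365],(540,594),interpolation=cv2.INTER_CUBIC))
E
```

```text
(no output)
```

View pics/c1.png

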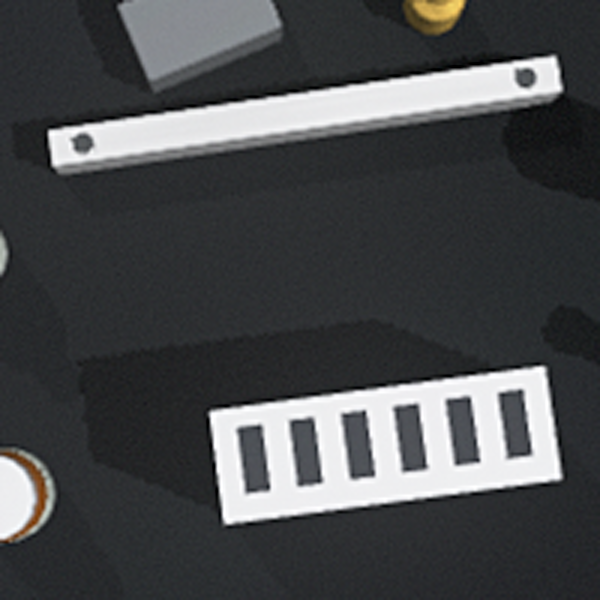

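View pics/c2.png

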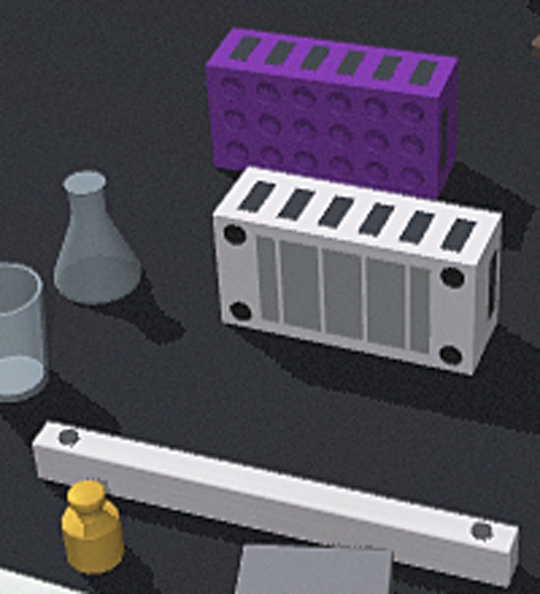

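```bash
cat > h.py <<'E'
import numpy as np
def P(c): return np.array([[c["fx"],0,c["cx"]],[0,c["fy"],c["cy"]],[0,0,1]])@np.c_[c["R"],c["t"]]
def plane(c,uv,z):
    d=c["R"].T@np.array([(uv[0]-c["cx"])/c["fx"],(uv[1]-c["cy"])/c["fy"],1]);o=-c["R"].T@c["t"]
    return o+d*(z-o[2])/d[2]
E
python3 - <<'E'
import numpy as np,cv2
from h import *
T=np.load("top0.npz");S=np.load("scene0.npz")
t=lambda a,b:(a/3+235,b/3+140); s=lambda a,b:(a/2.7+165,b/2.7+125)
pts={"base+y":(t(210,410),s(490,265)),"base-y":(t(545,366),s(213,214)),"hole-y":(t(563,479),s(248,168)),"hole+y":(t(225,525),s(503,213)),"bar+y":(t(54,168),s(519,524)),"bar-y":(t(561,89),s(46,421))}
for k,(a,b) in pts.items():
    X=cv2.triangulatePoints(P(T),P(S),np.array(a),np.array(b)).ravel();X=X[:3]/X[3]
    print(k,X.round(4),plane(T,a,.03 if 'bar' in k else .09).round(4))
for k,uv,z in [("purple",(370,380),.06),("p top",(375,390),.09),("p",(488,369),.09),("jar",(235,305),.07),("vial",(273,360),.05),("flask",(466,267),0.0),("beaker",(468,194),.0375),("bottle",(222,222),.08),("p",(495,406),.09),("p",(381,427),.09)]:
    print(k,plane(T,uv,z).round(4))
E
```

```text
base+y [0.5003 0.0511 0.0892] [0.5028 0.0457 0.09  ]
base-y [ 0.5303 -0.1319  0.0881] [ 0.5305 -0.1321  0.09  ]
hole-y [ 0.4705 -0.1421  0.0864] [ 0.4709 -0.142   0.09  ]
hole+y [0.4418 0.0368 0.0885] [0.4422 0.0362 0.09  ]
bar+y [0.6422 0.1425 0.0286] [0.6421 0.1419 0.03  ]
bar-y [ 0.6954 -0.1519  0.0284] [ 0.6949 -0.1514  0.03  ]
purple [ 0.3381 -0.0636  0.06  ]
p top [ 0.3283 -0.0686  0.09  ]
p [ 0.3655 -0.2447  0.09  ]
jar [0.4541 0.1596 0.07  ]
vial [0.3644 0.0964 0.05  ]
flask [ 0.5286 -0.2362  0.    ]
beaker [ 0.6523 -0.2289  0.0375]
bottle [0.589  0.1843 0.08  ]
p [ 0.3091 -0.2553  0.09  ]
p [ 0.2721 -0.0787  0.09  ]
```

The crop confirms it: a white block lying with its base (slots, four dark feet) towards the bar and the purple look-alike untouched behind. Rack centre is about (0.486, -0.048), yaw about 9°; bar yaw is 10.2°, with its face about 187 mm ahead. I'll turn the jaws along the bar and push with the open fingers, which gives two contact points.

>>> carry_out([
  [[-8, 0, 0, 0, 0, -1], [-8, 0, 0, 0, 0, -1], [-8, 0, 0, 0, 0, -1], [-8, 0, 0, 0, 0, -1], [-8, 0, 0, 0, 0, -1], [-8, 0, 0, 0, 0, -1], [-8, 0, 0, 0, 0, -1], [-8, 0, 0, 0, 0, -0.34]],
])

```text
clock: 1.1
ee_pos: [0.3634, 0.5939, 0.2315]
ee_rot: [[-0.984, -0.177, -0.001], [-0.177, 0.984, -0.001], [0.001, -0.001, -1.0]]
wrist_force: [0.4, -0.5, -1.0]
gripper_width: 0.0854
```

>>> carry_out([
  [[0, -54, 0, 0, 0, 0], [0, -54, 0, 0, 0, 0], [0, -54, 0, 0, 0, 0], [0, -54, 0, 0, 0, 0], [0, -54, 0, 0, 0, 0], [0, -54, 0, 0, 0, 0], [0, -54, 0, 0, 0, 0], [0, -54, 0, 0, 0, 0], [0, -54, 0, 0, 0, 0], [0, -54, 0, 0, 0, 0], [0, -54, 0, 0, 0, 0], [0, 0, 0, 0, 0, 0]],
])

```text
clock: 2.6
ee_pos: [0.4687, 0.0065, 0.2323]
ee_rot: [[-0.985, -0.171, 0.0], [-0.171, 0.985, -0.0], [-0.0, -0.0, -1.0]]
wrist_force: [-0.1, -0.0, 1.1]
gripper_width: 0.0856
```

>>> carry_out([
  [[24, -28, 0, 0, 0, 0], [24, -28, 0, 0, 0, 0], [0, 0, 35, 0, 0, 0], [0, 0, 35, 0, 0, 0], [0, 0, 0, 0, 0, 0], [0, 0, 0, 0, 0, 0]],
])

```text
clock: 3.35
ee_pos: [0.4317, -0.0537, 0.1635]
ee_rot: [[-0.984, -0.178, 0.001], [-0.178, 0.984, -0.0], [-0.001, -0.001, -1.0]]
wrist_force: [0.4, -0.1, -0.2]
gripper_width: 0.0858
```

```bash
cat >> h.py <<'E'
def snap(tag,names=("scene","top","wrist")):
    from rig import env
    import cv2
    for n in names:
        c=env.capture(n);cv2.imwrite(f"pics/{n}{tag}.png",c["frame"][:,:,::-1]);np.savez(f"{n}{tag}.npz",**c)
    s=env.sense();print({k:np.round(s[k],4) for k in("clock","ee_pos","wrist_force","moment")})
E
python3 -c "
from h import *
snap(1)"
```

```text
{'clock': np.float64(3.5), 'ee_pos': array([ 0.4321, -0.0541,  0.1641]), 'wrist_force': array([-1.012 , -0.2076,  0.0135]), 'moment': array([-0.0092, -0.0225, -0.0557])}
```

View pics/scene1.png

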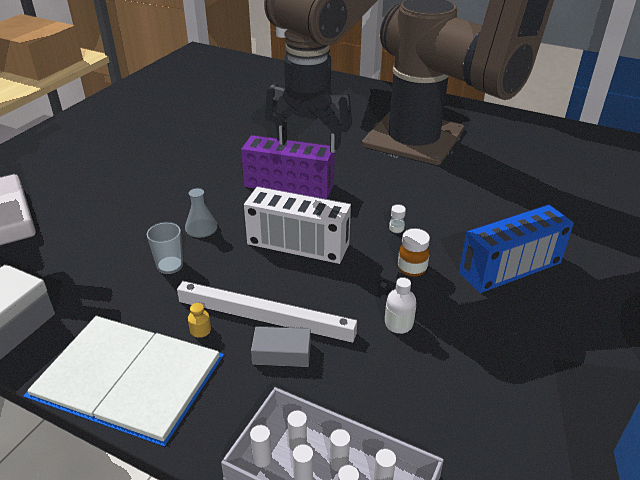

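View pics/wrist1.png

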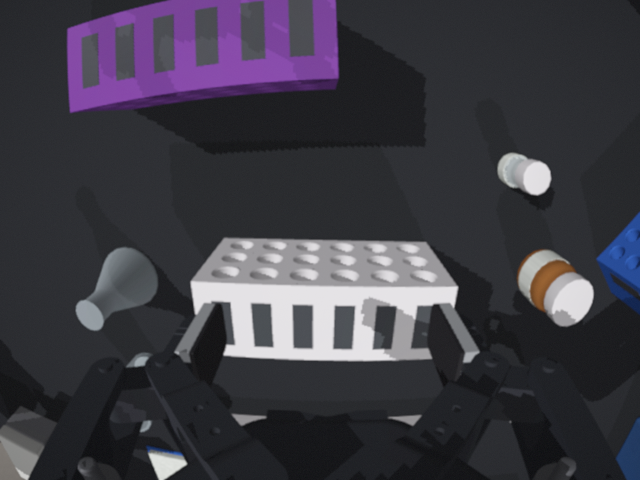

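```bash
python3 - <<'E'
import numpy as np,cv2
S=np.load("scene1.npz");S0=np.load("scene0.npz")
z=S["z_map"];v,u=np.mgrid[0:480,0:640]
X=np.stack([(u-S["cx"])/S["fx"]*z,(v-S["cy"])/S["fy"]*z,z],-1)
W=(X-S["t"])@S["R"]
m=(z>0)&(abs(S0["z_map"]-z)>.01)&(u>255)&(u<365)&(v>60)&(v<170)
for lo,hi in((255,300),(315,365)):
    mm=m&(u>=lo)&(u<hi); p=W[mm]; i=np.argsort(p[:,2])[:40]; print(p[i].mean(0).round(4),p[i].min(0).round(4),p[i].max(0).round(4))
a=cv2.imread("pics/scene1.png")[70:220,225:375];cv2.imwrite("pics/c3.png",cv2.resize(a,(600,600),interpolation=cv2.INTER_CUBIC))
E
```

```text
[-0.0895 -0.4472 -0.0037] [-0.2568 -0.5681 -0.0058] [ 0.14   -0.2409 -0.0023]
[-1.076  -0.6798 -0.3636] [-1.098  -0.7431 -0.3761] [-1.0562 -0.6083 -0.3564]
```

View pics/c3.png

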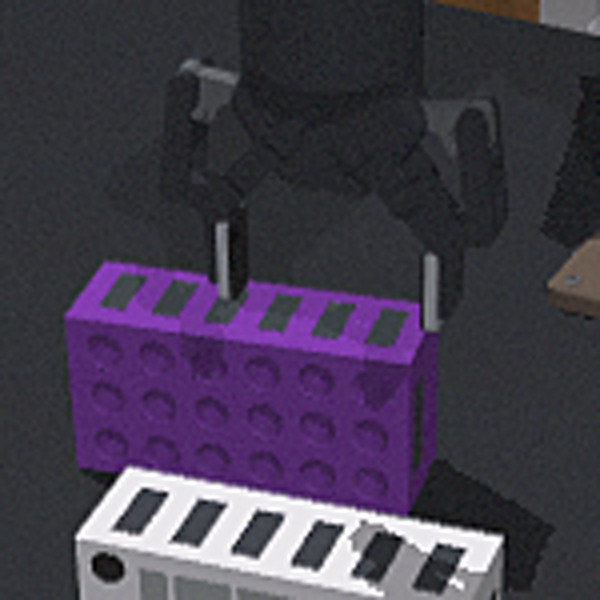

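```bash
python3 - <<'E'
import numpy as np
S=np.load("scene1.npz");n=np.array([.984,.178,0]);o=-S["R"].T@S["t"];tcp=np.array([.4321,-.0541,.1641])
for uv in((282,144),(334,152)):
    d=S["R"].T@np.array([(uv[0]-S["cx"])/S["fx"],(uv[1]-S["cy"])/S["fy"],1])
    for e in(0,.011): print((o+d*((n@tcp+e-n@o)/(n@d))-tcp).round(4))
E
```

```text
[ 0.0086 -0.0477  0.0082]
[ 0.0187 -0.0416  0.0147]
[-0.0084  0.0466  0.0084]
[0.0019 0.0515 0.0149]
```

```bash
python3 - <<'E'
import numpy as np
S=np.load("scene1.npz");z=S["z_map"]
for u,v in((281,130),(281,138),(281,142),(281,144),(281,146),(333,140),(333,146),(333,150),(333,152)):
    d=z[v-1:v+2,u-1:u+2]; 
    for zz in (np.median(d[d>0]),d[d>0].min()):
        X=np.array([(u-S["cx"])/S["fx"]*zz,(v-S["cy"])/S["fy"]*zz,zz]);print(u,v,(S["R"].T@(X-S["t"])).round(4),end=' ')
    print()
E
```

```text
281 130 [ 0.4515 -0.0962  0.2063] 281 130 [ 0.4538 -0.0949  0.2077] 
281 138 [ 0.4516 -0.0968  0.1907] 281 138 [ 0.4531 -0.0959  0.1917] 
281 142 [ 0.4507 -0.0977  0.1822] 281 142 [ 0.4535 -0.096   0.184 ] 
281 144 [ 0.4505 -0.098   0.1781] 281 144 [ 0.453  -0.0965  0.1797] 
281 146 [ 0.3221 -0.1756  0.0901] 281 146 [ 0.3264 -0.1731  0.0929] 
333 140 [ 0.4346 -0.0046  0.2019] 333 140 [ 0.439  -0.0025  0.2046] 
333 146 [ 0.4328 -0.0053  0.1893] 333 146 [ 0.4362 -0.0037  0.1915] 
333 150 [ 0.4337 -0.0047  0.1822] 333 150 [ 0.4368 -0.0032  0.1842] 
333 152 [ 0.4313 -0.0058  0.1768] 333 152 [ 0.4387 -0.0022  0.1815]
```

View pics/top1.png

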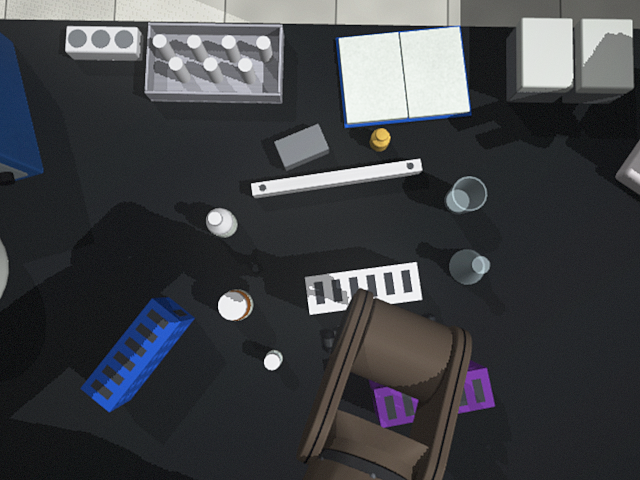

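>>> carry_out([
  [[0, 0, 35, 0, 0, 0], [0, 0, 35, 0, 0, 0], [0, 0, 0, 0, 0, 0], [0, 0, 0, 0, 0, 0]],
])

```text
clock: 4.0
ee_pos: [0.4322, -0.0545, 0.094]
ee_rot: [[-0.984, -0.177, 0.003], [-0.177, 0.984, -0.001], [-0.002, -0.001, -1.0]]
wrist_force: [0.5, 0.3, 0.3]
gripper_width: 0.0853
```

```bash
python3 - <<'E'
from h import *
snap(2,("scene","wrist"))
import cv2
a=cv2.imread("pics/scene2.png")[110:260,225:375];cv2.imwrite("pics/c4.png",cv2.resize(a,(600,600),interpolation=cv2.INTER_CUBIC))
E
```

```text
{'clock': np.float64(4.1), 'ee_pos': array([ 0.4325, -0.0546,  0.0944]), 'wrist_force': array([0.2734, 1.1037, 0.0438]), 'moment': array([ 0.0386, -0.0297, -0.0481])}
```

View pics/c4.png

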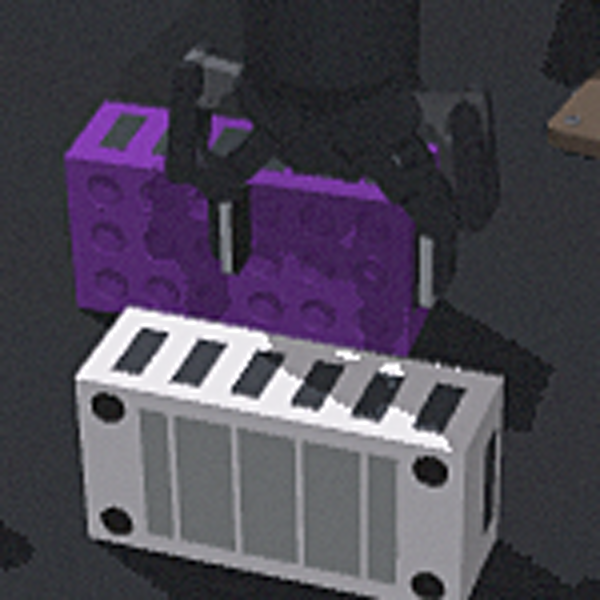

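View pics/wrist2.png

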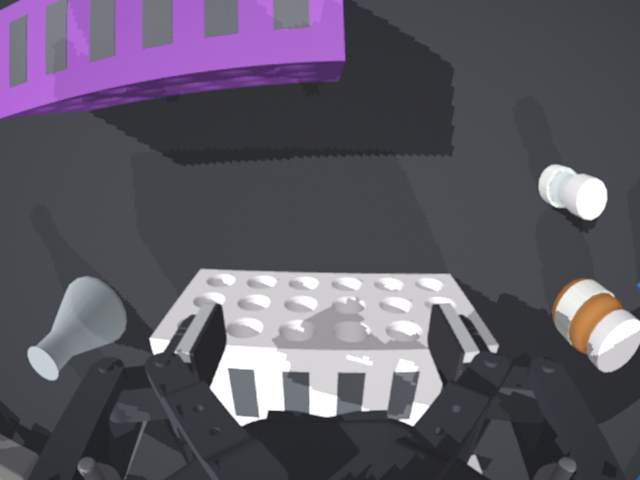

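The tips show at crop (228,272) and (427,307), clearly above the rack's top. Open, they stand about 14 mm behind the TCP rather than ahead of it. I'll descend until the tips are at about 72 mm, then push slowly.

>>> carry_out([
  [[0, 0, 18, 0, 0, 0], [0, 0, 18, 0, 0, 0], [0, 0, 0, 0, 0, 0], [-5, 0, 0, 0, 0, 0], [-5, 0, 0, 0, 0, 0], [-5, 0, 0, 0, 0, 0], [-5, 0, 0, 0, 0, 0], [-5, 0, 0, 0, 0, 0], [-5, 0, 0, 0, 0, 0], [0, 0, 0, 0, 0, 0]],
])

```text
clock: 5.35
ee_pos: [0.4608, -0.0485, 0.056]
ee_rot: [[-0.984, -0.177, 0.0], [-0.177, 0.984, 0.0], [-0.0, 0.0, -1.0]]
wrist_force: [-2.1, -1.2, 0.9]
gripper_width: 0.0852
```

```bash
python3 - <<'E'
from h import *
snap(3,("scene","wrist"))
E
```

```text
{'clock': np.float64(5.45), 'ee_pos': array([ 0.4605, -0.0486,  0.0558]), 'wrist_force': array([-1.1035, -0.5418, -0.8437]), 'moment': array([-0.0998,  0.2565, -0.0165])}
```

View pics/scene3.png

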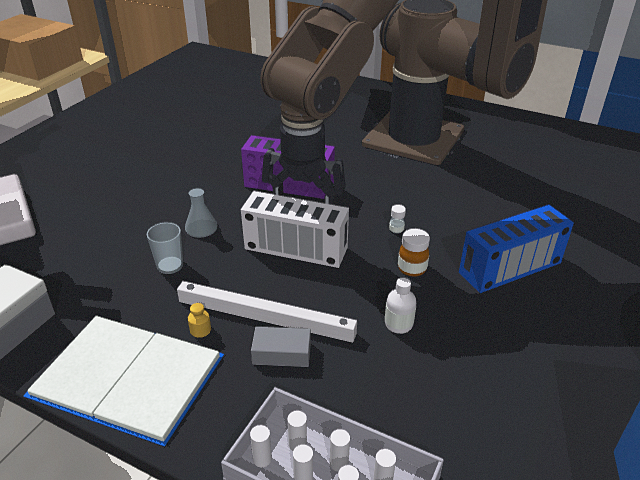

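View pics/wrist3.png

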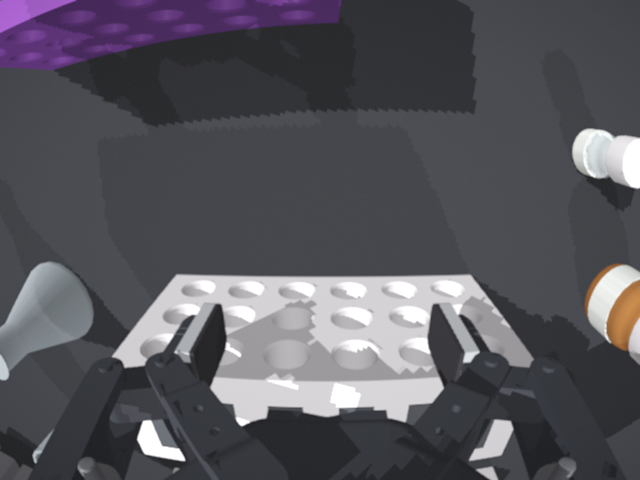

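```bash
python3 - <<'E'
import cv2,numpy as np
f=lambda n:cv2.resize(cv2.imread(n)[180:280,230:360],(780,600),interpolation=cv2.INTER_CUBIC)[:, :]
a=f("pics/scene0.png");b=f("pics/scene3.png")
cv2.imwrite("pics/c5.png",cv2.resize(np.hstack([a,b]),(800,308),interpolation=cv2.INTER_AREA))
E
```

```text
(no output)
```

View pics/c5.png

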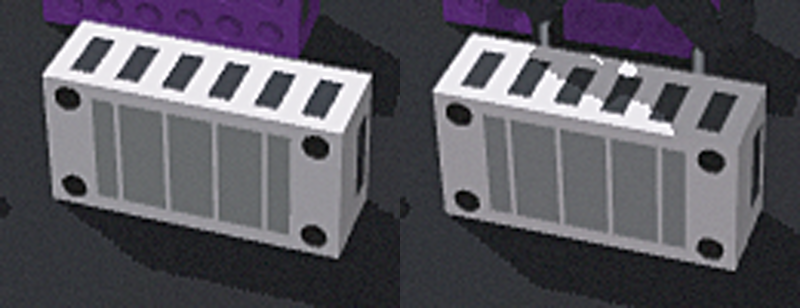

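Compared with the start, the rack's lower edge moved (crop (55,200) → (46,212)) nearly as much as its upper edge. It slid about 10 mm and hardly tilted, so I'll push nearer the upper edge.

>>> carry_out([
  [[0, 0, -7, 0, 0, 0], [0, 0, -7, 0, 0, 0], [0, 0, 0, 0, 0, 0], [-4, 0, 0, 0, 0, 0], [-4, 0, 0, 0, 0, 0], [-4, 0, 0, 0, 0, 0], [0, 0, 0, 0, 0, 0]],
])

```text
clock: 6.32
ee_pos: [0.4729, -0.0466, 0.0702]
ee_rot: [[-0.984, -0.177, 0.001], [-0.177, 0.984, -0.0], [-0.001, -0.0, -1.0]]
wrist_force: [-1.8, -0.6, 1.6]
gripper_width: 0.085
```

```bash
python3 - <<'E'
from h import *
snap(4,("scene","wrist"))
import cv2
f=lambda n:cv2.resize(cv2.imread(n)[180:280,230:360],(780,600),interpolation=cv2.INTER_CUBIC)[:, :]
a=f("pics/scene3.png");b=f("pics/scene4.png")
cv2.imwrite("pics/c6.png",cv2.resize(np.hstack([a,b]),(800,308),interpolation=cv2.INTER_AREA))
E
```

```text
{'clock': np.float64(6.425), 'ee_pos': array([ 0.4724, -0.0467,  0.07  ]), 'wrist_force': array([-1.477 , -0.6015,  0.5315]), 'moment': array([-0.195 ,  0.2295,  0.0246])}
```

View pics/c6.png

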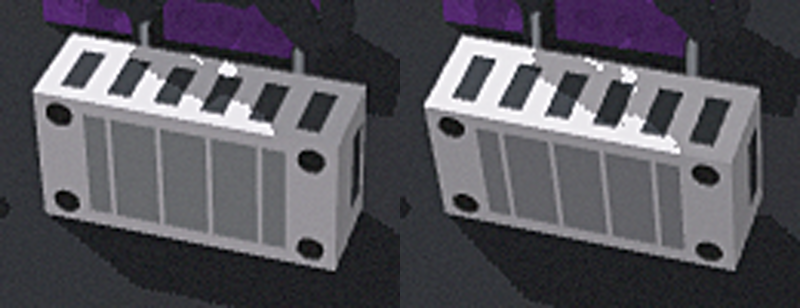

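View pics/wrist4.png

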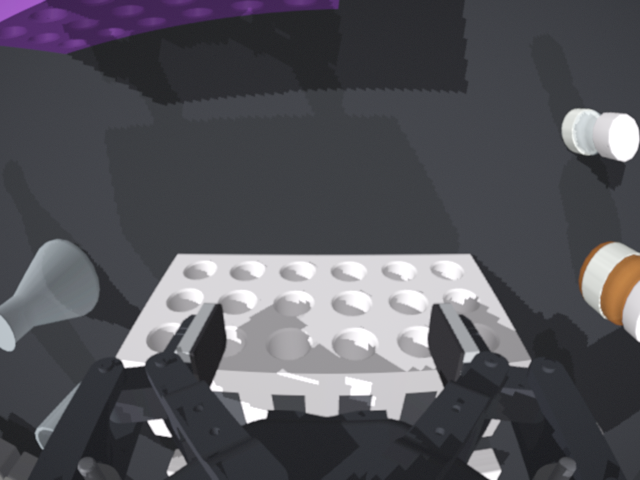

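The lower edge stayed at crop (446,212) this time and the top moved, so it is rolling now. I'll continue with a slight rise.

>>> carry_out([
  [[-4, 0, -1, 0, 0, 0], [-4, 0, -1, 0, 0, 0], [-4, 0, -1, 0, 0, 0], [-4, 0, -1, 0, 0, 0], [-4, 0, -1, 0, 0, 0], [0, 0, 0, 0, 0, 0]],
])

```text
clock: 7.18
ee_pos: [0.4924, -0.0431, 0.0752]
ee_rot: [[-0.984, -0.177, 0.001], [-0.177, 0.984, -0.0], [-0.001, -0.0, -1.0]]
wrist_force: [-1.5, -0.6, 1.0]
gripper_width: 0.0856
```

```bash
python3 - <<'E'
from h import *
snap(5,("scene",))
import cv2
f=lambda n:cv2.resize(cv2.imread(n)[180:280,230:360],(780,600),interpolation=cv2.INTER_CUBIC)[:, :]
a=f("pics/scene4.png");b=f("pics/scene5.png")
cv2.imwrite("pics/c7.png",cv2.resize(np.hstack([a,b]),(800,308),interpolation=cv2.INTER_AREA))
E
```

```text
{'clock': np.float64(7.225), 'ee_pos': array([ 0.4922, -0.0432,  0.0752]), 'wrist_force': array([-1.5214, -1.1175,  1.4455]), 'moment': array([-0.1223,  0.1794, -0.015 ])}
```

View pics/c7.png

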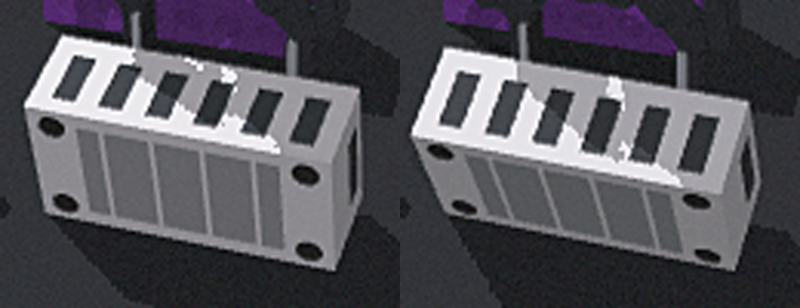

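It is at roughly 20° with the pivot holding; continuing.

>>> carry_out([
  [[-4, 0, 0, 0, 0, 0], [-4, 0, 0, 0, 0, 0], [-4, 0, 0, 0, 0, 0], [-4, 0, 0, 0, 0, 0], [-4, 0, 0, 0, 0, 0], [0, 0, 0, 0, 0, 0]],
])

```text
clock: 7.98
ee_pos: [0.512, -0.0395, 0.0752]
ee_rot: [[-0.984, -0.177, 0.0], [-0.177, 0.984, -0.0], [-0.0, -0.0, -1.0]]
wrist_force: [-0.4, 0.2, 0.2]
gripper_width: 0.0853
```

```bash
python3 - <<'E'
from h import *
snap(6,("scene",))
import cv2
f=lambda n:cv2.resize(cv2.imread(n)[180:280,230:360],(780,600),interpolation=cv2.INTER_CUBIC)[:, :]
a=f("pics/scene5.png");b=f("pics/scene6.png")
cv2.imwrite("pics/c8.png",cv2.resize(np.hstack([a,b]),(800,308),interpolation=cv2.INTER_AREA))
E
```

```text
{'clock': np.float64(8.025), 'ee_pos': array([ 0.5117, -0.0395,  0.0751]), 'wrist_force': array([ 0.1174,  0.3219, -0.1137]), 'moment': array([-0.0202,  0.0293,  0.0166])}
```

View pics/c8.png

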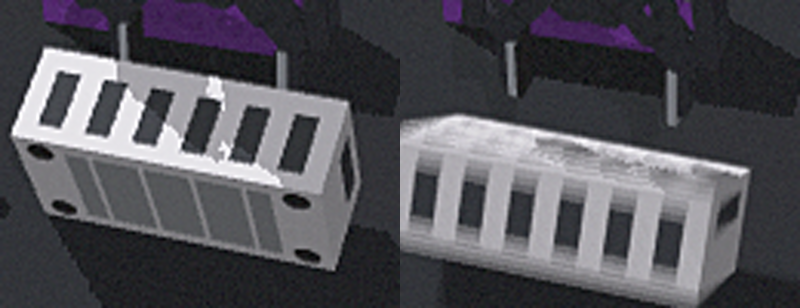

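It tipped over the balance (last image is blurred by the fall). I'll let it settle and look again.

>>> carry_out([
  [[12, 0, 0, 0, 0, 0], [0, 0, 0, 0, 0, 0], [0, 0, 0, 0, 0, 0], [0, 0, 0, 0, 0, 0], [0, 0, 0, 0, 0, 0]],
])

```text
clock: 8.65
ee_pos: [0.5, -0.0418, 0.0753]
ee_rot: [[-0.984, -0.177, 0.0], [-0.177, 0.984, -0.0], [-0.0, -0.0, -1.0]]
wrist_force: [0.1, 0.5, -0.2]
gripper_width: 0.0855
```

```bash
python3 - <<'E'
from h import *
snap(7)
import cv2
cv2.imwrite("pics/c9.png",cv2.resize(cv2.imread("pics/top7.png")[140:340,235:435],(600,600),interpolation=cv2.INTER_CUBIC))
cv2.imwrite("pics/c10.png",cv2.resize(cv2.imread("pics/scene7.png")[170:350,165:365],(600,540),interpolation=cv2.INTER_CUBIC))
E
```

```text
{'clock': np.float64(8.8), 'ee_pos': array([ 0.4999, -0.0417,  0.0752]), 'wrist_force': array([-0.2029, -0.4923, -0.5298]), 'moment': array([-0.0353,  0.0246, -0.0093])}
```

View pics/c9.png

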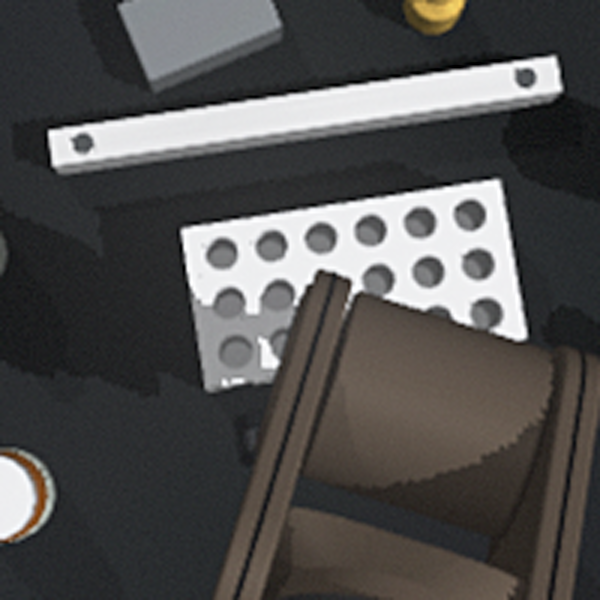

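View pics/c10.png

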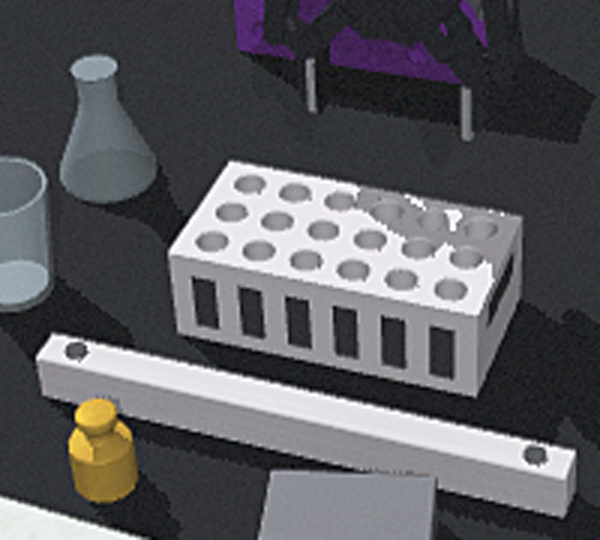

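View pics/wrist7.png

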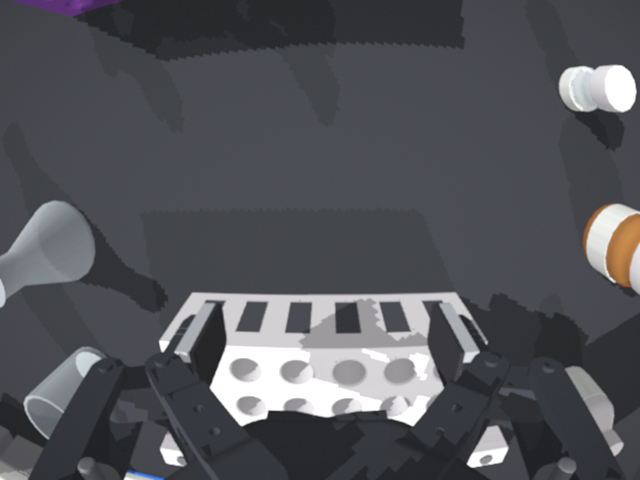

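The rack stands upright, holes up, with its corners in the top crop at (181,229), (500,180) and (207,391). I'll measure the gaps.

```bash
python3 - <<'E'
from h import *
T=np.load("top7.npz");n=np.array([.984,.177,0])
t=lambda a,b:(a/3+235,b/3+140)
A,B,C=[plane(T,t(*p),.06) for p in((181,229),(500,180),(207,391))]
D,E=[plane(T,t(*p),.03) for p in((54,168),(561,89))]
d=(D-E);d/=np.linalg.norm(d);n=np.array([d[1],-d[0],0]);print(d,A,B,C)
r=A-B;print("yaw rel deg",np.degrees(np.arctan2(r[1],r[0])-np.arctan2(d[1],d[0])), np.linalg.norm(r))
print("gap",[(D-p)@n for p in(A,B)],"back to tcp",(C-np.array([.4999,-.0417,0]))@n, "tang center",((A+B)/2-(D+E)/2)@d, "tcp tang",(np.array([.5,-.0417,0])-(D+E)[:]/2)@d)
E
```

```text
[-0.17718175  0.98417815  0.        ] [0.60385591 0.06542498 0.06      ] [ 0.63542311 -0.11192854  0.06      ] [0.51381512 0.04853751 0.06      ]
yaw rel deg -0.1132503993628442 0.18014094261248856
gap [np.float64(0.051202977172982916), np.float64(0.05155904214987383)] back to tcp 0.029683393124540564 tang center -0.009513921940145026 tcp tang -0.006472317843412503
```

Gap to the bar is 51 mm at both ends and the yaw error is 0.1°. I'll lower the tips to about 42 mm, which keeps the gripper body above the rack, then slide.

>>> carry_out([
  [[0, 0, 24, 0, 0, 0], [0, 0, 23, 0, 0, 0], [0, 0, 0, 0, 0, 0], [-6, 0, 0, 0, 0, 0], [-6, 0, 0, 0, 0, 0], [-6, 0, 0, 0, 0, 0], [-5, 0, 0, 0, 0, 0], [-5, 0, 0, 0, 0, 0], [-5, 0, 0, 0, 0, 0], [-5, 0, 0, 0, 0, 0], [0, 0, 0, 0, 0, 0]],
])

```text
clock: 10.18
ee_pos: [0.5381, -0.0348, 0.0281]
ee_rot: [[-0.984, -0.177, 0.002], [-0.177, 0.984, 0.0], [-0.002, -0.0, -1.0]]
wrist_force: [-0.9, 0.1, 0.1]
gripper_width: 0.0853
```

```bash
python3 - <<'E'
from h import *
snap(8,("scene",))
import cv2
cv2.imwrite("pics/c11.png",cv2.resize(cv2.imread("pics/scene8.png")[170:350,165:365],(600,540),interpolation=cv2.INTER_CUBIC))
E
```

```text
{'clock': np.float64(10.225), 'ee_pos': array([ 0.5381, -0.0349,  0.0282]), 'wrist_force': array([ 0.4865, -0.2901, -0.0504]), 'moment': array([-0.0124,  0.0388,  0.0474])}
```

View pics/c11.png

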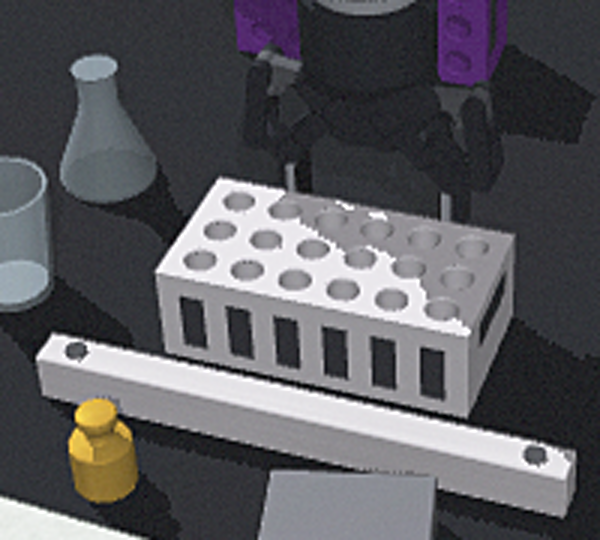

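The fingers touch behind and the rack's front now stands about 30 mm off the bar, still parallel. Continuing.

>>> carry_out([
  [[-5, 0, 0, 0, 0, 0], [-5, 0, 0, 0, 0, 0], [-5, 0, 0, 0, 0, 0], [-5, 0, 0, 0, 0, 0], [-5, 0, 0, 0, 0, 0], [0, 0, 0, 0, 0, 0]],
])

```text
clock: 10.98
ee_pos: [0.563, -0.0305, 0.0283]
ee_rot: [[-0.984, -0.177, 0.002], [-0.177, 0.984, 0.0], [-0.002, -0.0, -1.0]]
wrist_force: [0.6, -0.7, -0.1]
gripper_width: 0.0854
```

```bash
python3 - <<'E'
from h import *
snap(9,("scene","top"))
import cv2
cv2.imwrite("pics/c12.png",cv2.resize(cv2.imread("pics/top9.png")[150:270,235:435],(800,480),interpolation=cv2.INTER_CUBIC))
cv2.imwrite("pics/c13.png",cv2.resize(cv2.imread("pics/scene9.png")[170:350,165:365],(600,540),interpolation=cv2.INTER_CUBIC))
E
```

```text
{'clock': np.float64(11.075), 'ee_pos': array([ 0.563 , -0.0306,  0.0286]), 'wrist_force': array([ 0.5859,  0.4074, -1.1249]), 'moment': array([ 0.0549, -0.032 , -0.0243])}
```

View pics/c12.png

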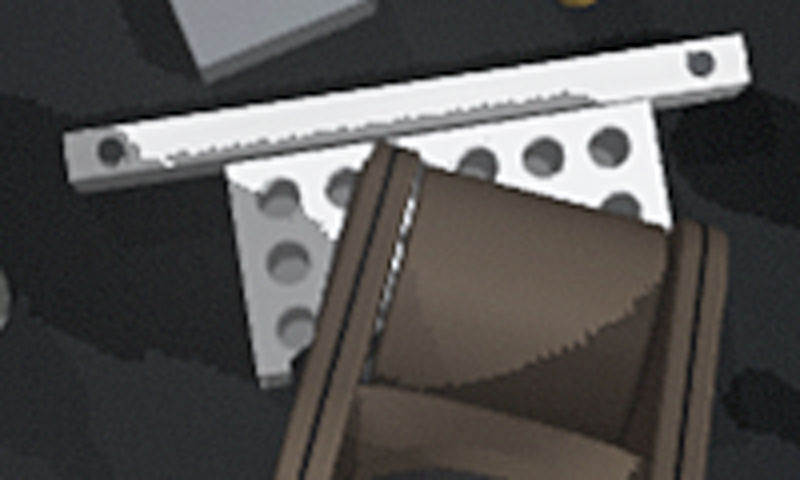

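View pics/c13.png

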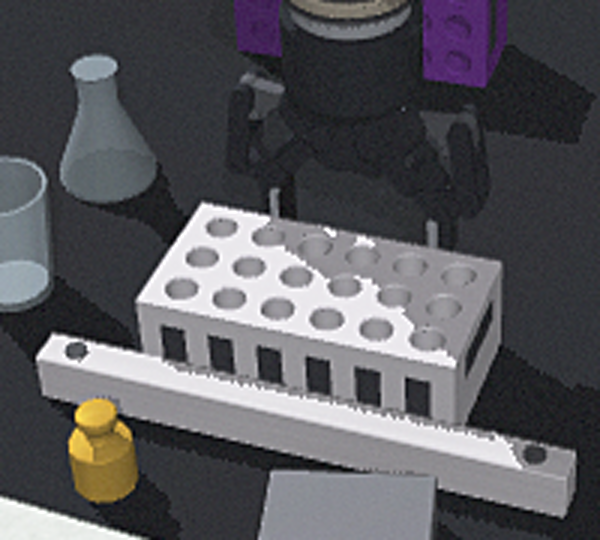

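Roughly 6 mm is left by the finger count, so I'll go in small steps and watch the force.

>>> carry_out([
  [[-2, 0, 0, 0, 0, 0], [-2, 0, 0, 0, 0, 0], [0, 0, 0, 0, 0, 0]],
])

```text
clock: 11.45
ee_pos: [0.5656, -0.03, 0.0285]
ee_rot: [[-0.984, -0.177, -0.001], [-0.177, 0.984, -0.0], [0.001, 0.0, -1.0]]
wrist_force: [-4.3, -1.2, 2.2]
gripper_width: 0.0857
```

>>> carry_out([
  [[-1, 0, 0, 0, 0, 0], [0, 0, 0, 0, 0, 0]],
])

```text
clock: 11.7
ee_pos: [0.5666, -0.0297, 0.0283]
ee_rot: [[-0.984, -0.177, -0.0], [-0.177, 0.984, -0.0], [0.0, 0.0, -1.0]]
wrist_force: [-4.6, -0.8, 4.2]
gripper_width: 0.0853
```

>>> carry_out([
  [[-1, 0, 0, 0, 0, 0], [0, 0, 0, 0, 0, 0]],
])

```text
clock: 11.95
ee_pos: [0.5677, -0.0295, 0.0282]
ee_rot: [[-0.984, -0.177, -0.0], [-0.177, 0.984, 0.0], [0.0, 0.0, -1.0]]
wrist_force: [-4.9, -1.5, 3.1]
gripper_width: 0.0855
```

>>> carry_out([
  [[-1, 0, 0, 0, 0, 0], [0, 0, 0, 0, 0, 0]],
])

```text
clock: 12.2
ee_pos: [0.5688, -0.0293, 0.0282]
ee_rot: [[-0.984, -0.177, 0.0], [-0.177, 0.984, 0.0], [-0.0, 0.0, -1.0]]
wrist_force: [-3.9, -0.2, 3.1]
gripper_width: 0.0857
```

>>> carry_out([
  [[-1, 0, 0, 0, 0, 0], [0, 0, 0, 0, 0, 0]],
])

```text
clock: 12.45
ee_pos: [0.5698, -0.0291, 0.0282]
ee_rot: [[-0.984, -0.177, 0.0], [-0.177, 0.984, 0.0], [-0.0, 0.0, -1.0]]
wrist_force: [-4.7, -0.7, 2.3]
gripper_width: 0.0853
```

>>> carry_out([
  [[-1, 0, 0, 0, 0, 0], [0, 0, 0, 0, 0, 0]],
])

```text
clock: 12.7
ee_pos: [0.5701, -0.029, 0.0281]
ee_rot: [[-0.984, -0.177, -0.002], [-0.177, 0.984, 0.0], [0.002, 0.0, -1.0]]
wrist_force: [-6.4, -1.3, 4.7]
gripper_width: 0.0854
```

```bash
python3 - <<'E'
from h import *
snap(10,("scene","top"))
import cv2
cv2.imwrite("pics/c14.png",cv2.resize(cv2.imread("pics/top10.png")[150:270,235:435],(800,480),interpolation=cv2.INTER_CUBIC))
cv2.imwrite("pics/c15.png",cv2.resize(cv2.imread("pics/scene10.png")[170:350,165:365],(600,540),interpolation=cv2.INTER_CUBIC))
E
```

```text
{'clock': np.float64(12.8), 'ee_pos': array([ 0.5702, -0.029 ,  0.0282]), 'wrist_force': array([-6.037 , -1.4563,  4.5234]), 'moment': array([-0.2231,  0.9109, -0.0955])}
```

View pics/c14.png

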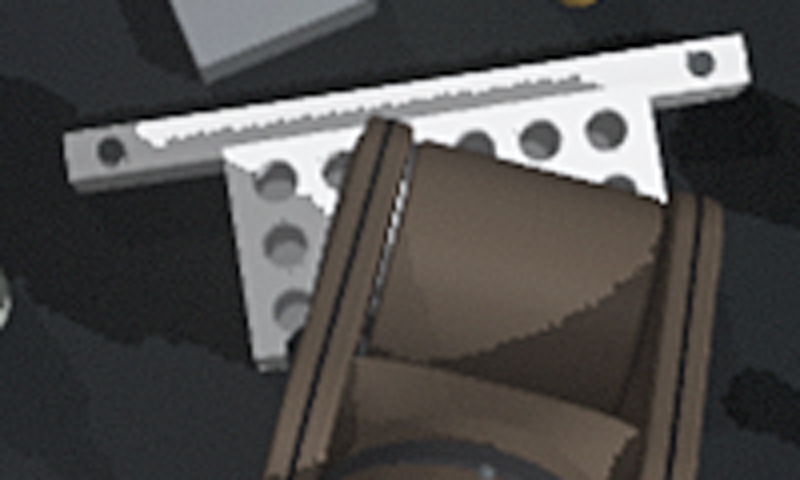

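View pics/c15.png

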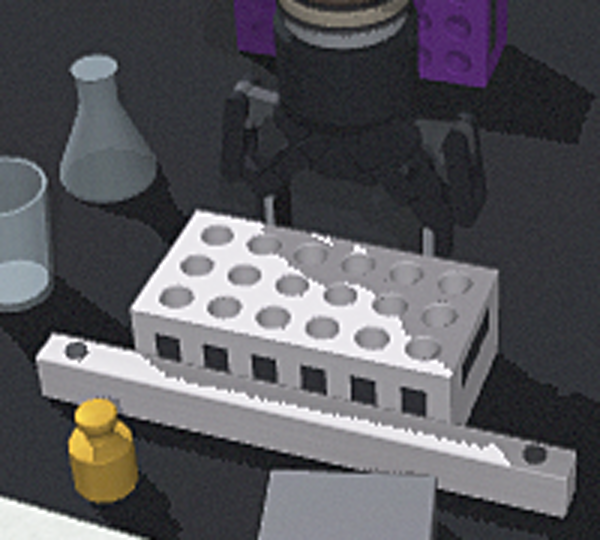

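Force rose and the TCP moved only 0.3 of the last 1 mm, so contact is starting. I'll press a little more to seat both ends.

>>> carry_out([
  [[-1, 0, 0, 0, 0, 0], [0, 0, 0, 0, 0, 0]],
])

```text
clock: 13.05
ee_pos: [0.5702, -0.0289, 0.0282]
ee_rot: [[-0.984, -0.176, -0.004], [-0.176, 0.984, 0.0], [0.004, 0.001, -1.0]]
wrist_force: [-9.2, -1.2, 6.4]
gripper_width: 0.0857
```

>>> carry_out([
  [[-1, 0, 0, 0, 0, 0], [0, 0, 0, 0, 0, 0], [0, 0, 0, 0, 0, 0]],
])

```text
clock: 13.42
ee_pos: [0.5702, -0.0287, 0.0281]
ee_rot: [[-0.984, -0.175, -0.007], [-0.175, 0.985, 0.0], [0.007, 0.002, -1.0]]
wrist_force: [-12.9, -1.3, 9.2]
gripper_width: 0.0856
```

Firm contact: 13 N and no more motion. I'll back off and check.

>>> carry_out([
  [[3, 0, 0, 0, 0, 0], [5, 0, 0, 0, 0, 0], [12, 0, 0, 0, 0, 0], [20, 0, 0, 0, 0, 0], [20, 0, -10, 0, 0, 0], [20, 0, -40, 0, 0, 0], [20, 0, -50, 0, 0, 0], [0, 0, -50, 0, 0, 0], [0, 50, -30, 0, 0, 0], [0, 55, 0, 0, 0, 0], [0, 55, 0, 0, 0, 0], [0, 55, 0, 0, 0, 0]],
])

```text
clock: 14.92
ee_pos: [0.4356, 0.1668, 0.2084]
ee_rot: [[-0.984, -0.176, 0.002], [-0.176, 0.984, 0.001], [-0.002, 0.0, -1.0]]
wrist_force: [0.6, 0.4, 0.1]
gripper_width: 0.0858
```

>>> carry_out([
  [[0, 55, 0, 0, 0, 0], [0, 55, 0, 0, 0, 0], [0, 55, 0, 0, 0, 0], [0, 55, 0, 0, 0, 0], [0, 0, 0, 0, 0, 0], [0, 0, 0, 0, 0, 0]],
])

```text
clock: 15.68
ee_pos: [0.397, 0.3815, 0.2078]
ee_rot: [[-0.984, -0.177, -0.0], [-0.177, 0.984, -0.001], [0.0, -0.0, -1.0]]
wrist_force: [-0.2, -0.1, -0.1]
gripper_width: 0.0854
```

```bash
python3 - <<'E'
from h import *
snap(11,("scene","top"))
import cv2
cv2.imwrite("pics/c16.png",cv2.resize(cv2.imread("pics/top11.png")[150:270,235:435],(800,480),interpolation=cv2.INTER_CUBIC))
cv2.imwrite("pics/c17.png",cv2.resize(cv2.imread("pics/scene11.png")[170:350,165:365],(600,540),interpolation=cv2.INTER_CUBIC))
E
```

```text
{'clock': np.float64(15.775), 'ee_pos': array([0.3975, 0.3807, 0.208 ]), 'wrist_force': array([-0.2374,  0.059 ,  0.1811]), 'moment': array([-0.0009,  0.0042, -0.0169])}
```

View pics/top11.png

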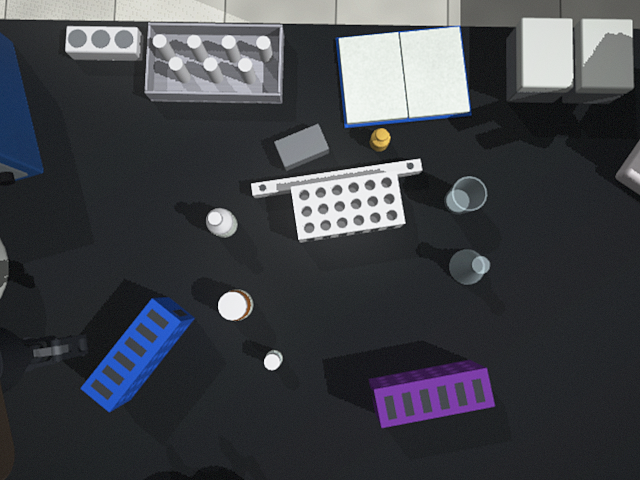

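View pics/c16.png

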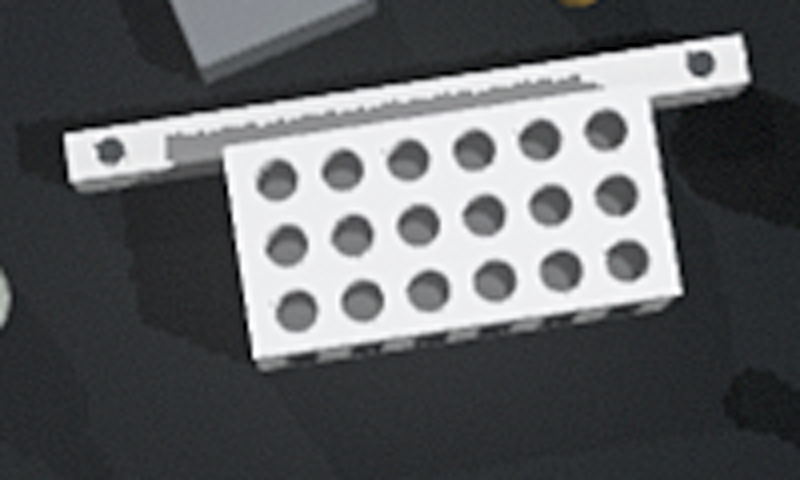

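View pics/c17.png

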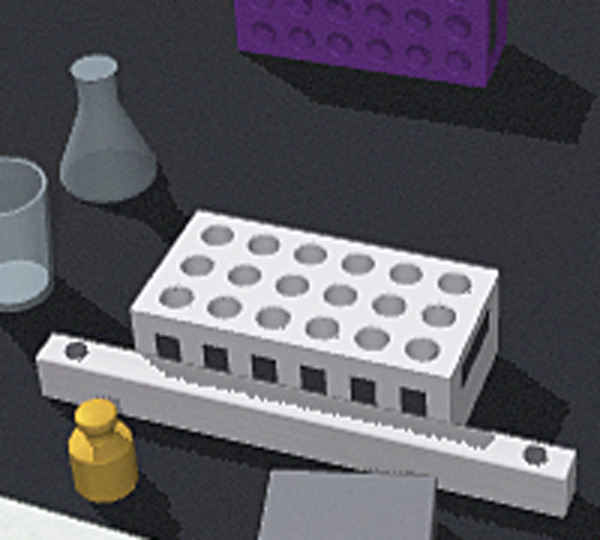

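```bash
python3 - <<'E'
from h import *
T=np.load("top11.npz");T0=np.load("top0.npz")
t=lambda a,b:(a/4+235,b/4+150)
A,B,C,F=[plane(T,t(*p),.06) for p in((223,149),(651,93),(256,359),(682,293))]
D,E=[plane(T,p,.03) for p in((253,196),(422,169.67))]
d=(D-E);d/=np.linalg.norm(d);n=np.array([d[1],-d[0],0])
for r in(A-B,C-F):print("yaw rel",np.degrees(np.arctan2(r[1],r[0])-np.arctan2(d[1],d[0])),np.linalg.norm(r))
print("gap",[((D-p)@n).round(4) for p in(A,B)],"back",[((D-p)@n).round(4) for p in(C,F)])
S=np.load("scene11.npz");s=lambda a,b:(a/3+165,b/3+170)
print([((D-plane(S,s(*p),.06))@n).round(4) for p in((133,311),(452,376))],[((D-plane(S,s(*p),.03))@n).round(4) for p in((50,334),(575,450))])
E
```

```text
yaw rel -1.421550297515596 0.18153714525656642
yaw rel -0.02683434533988035 0.17974352315819547
gap [np.float64(0.0012), np.float64(0.0057)] back [np.float64(0.0911), np.float64(0.0912)]
[np.float64(-0.0024), np.float64(-0.0001)] [np.float64(-0.0031), np.float64(-0.0036)]
```

The rack's back edge is 91 mm from the bar face at both ends, against 90 mm deep, and the yaw error is 0.03°. The bystanders sit at the same pixels as at the start: jar (235,305), bottle (222,222), weight (380,139), beaker (466,194). Handing in.

```bash
python3 -c "
from rig import env
print(env.finish_job())"
```

```text
the job is handed in; nothing more can be done
None
```

The rack now stands on its base, holes up, with its long side against the stop bar. I rolled it over with the open fingers, then pushed it along the bench until the force rose to about 13 N and it stopped moving. I handed the job in at about 16 s, with the arm clear of everything.

**First push:** it was too low and slid the rack about 10 mm instead of tipping it. I raised the fingers nearer the upper edge and it rolled over its lower edge.

**Last checks:**
- **Flushness:** the rack's rear edge measured 91.1 and 91.2 mm from the bar face, against a depth of 90 mm. Its angle to the bar was 0.03°.
- **Disagreeing reading:** the front edge gave gaps of 1.2 and 5.7 mm (1.4° off). White rack on white bar made the second corner hard to read, so I trusted the rear edge. The scene camera was only rough (within about 4 mm), but its readings put the rack edge no more than 4 mm from the bar edge at either end.
- **Other objects:** the bystanders and the purple and blue look-alikes looked unmoved, compared by eye with the first top picture.
- **Fingertips:** when open they stood about 14 mm behind the TCP, not ahead of it as the text suggests. I set the push heights from the camera reading.

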